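Slide the sample sled home under the analyser head

TASK

Load the sample sled into the analyser: carry it to the open front stretch of the rail, set it down gently astride the rail, nose towards the furnace head, and let go of it there. Then slide it along the rail under the head until it is fully home and the detent has clicked into it, without ramming it, and let go. Leave the jar, the crucible and the wrench where they are.

Things in the scene. Friction and masses are not known exactly. Their poses are not given: they have to be found in the camera images.
- sled: Loose sample sled, about 0.45 kg: grey block on a channel-shaped aluminium foot, with a rod and ball knob at its tail. Origin: centre of the foot's underside, below the block's middle; x points to its nose (away from the knob), z up. Foot 80 long (x) x 54 wide (y), z=0 to 22. It starts upright on the bench, its tail away from the analyser. Sturdy: may be gripped hard.
- sled_block (a point): Point in the sled's grey block, at x=0, y=0, z=45 mm in the sled's frame. The block is 80 long (x), 44 wide (y), z=22 to 60, a white round port with a dark middle on its top. The sled balances when gripped here across the 44 mm; fingertips must stay above the wider foot (z=22). A hand gripping here would hit the head before the sled is home.
- sled_slot (a point): Middle of the channel's roof under the sled (x=0, y=0, z=16 mm in the sled's frame), which rests on the rail's top. The channel is open below and at nose and tail: 22 wide between the lips (z=0 to 6), 38 wide above them. Roof ramped at the nose, with a cross notch at x=0 for the detent.
- sled_knob (a point): Centre of the white ball knob, 26 mm in diameter, on a level 10 mm steel rod behind the tail: x=-112, y=0, z=40 mm in the sled's frame. For sliding the sled along the rail; too round and too far from the weight to carry the sled level.
- analyser: Fixed white bench analyser. Origin on the bench, right below the home position; x is the direction in which the sled slides in, z up. Deck 320 x 130 x 14 mm (x=-185 to 135, y=-65 to 65) with a steel rail along y=0, rail top z=34 mm, from x=-175 to 41, where a stop (up to z=54) meets the sled's nose 1 mm past home.
- rail_load (a point): Where the sled's origin lies when set down on the open bar: x=-110, y=0, z=18 mm in the analyser's frame, axes as the analyser's. The bar here is 18 wide, its top edges chamfered 4 mm, so the sled's slot has 2 mm to spare each side and is guided on. From 30 mm before this (-x) to 5 mm beyond (+x) it still drops on freely.
- rail_mouth (a point): End of the open bar, on the rail's top: x=-63, y=0, z=34 mm in the analyser's frame. From here to x=-45 the rail widens by tapers to a cap 34 wide and 7 thick (z=27 to 34) that runs to x=41. The sled's lips run beneath the cap (2 mm to spare each side, 3 mm in height), so this part is entered only by sliding along x.
- head_front (a point): Lower front edge of the white furnace head: x=-30, y=0, z=95 mm in the analyser's frame. The head covers x=-30 to 135, y=-55 to 55, z=95 to 205, on a column at x=60 to 135, and carries a black tower 86 mm across up to z=360. The top of a sled on the rail is at z=78.
- rail_home (a point): Where the sled's origin lies when it is fully home: x=0, y=0, z=18 mm in the analyser's frame, axes as the analyser's (the sled's x points along this x).
- detent (a joint): Sprung bump in the rail's top at home, under the head, standing 3.5 mm proud. 0 m = up (with no sled over it, and again once clicked into the sled's notch); 0.0035 = pressed flush, as the sled comes within about 35 mm of home. Spring 1.8 N up, 3 N flush; sliding the sled over it takes up to about 12 N. It holds the sled within about 1 mm of home.
- jar: Bystander: amber jar, 60 mm across, 85 mm high; origin centre of its base.
- crucible: Bystander: white ceramic cup, 60 mm across, 55 mm high; origin centre of its base.
- wrench: Bystander: steel wrench lying on the bench, 160 mm long; origin at its middle.
Mind the look-alikes: they are no part of the job. Several things look just like the sled: the one meant starts nearest to the robot's base.

How it is judged:
On the way, in this order (a step that is already met when the one before it is completed fails the run):
1. the sled stands astride the open stretch of the rail, nose towards the head, let go and at rest (x of sled in the frame of rail_home between -0.16 and -0.08 m and y of sled in the frame of rail_home between -0.0035 and 0.0035 m and z of sled in the frame of rail_home between -0.003 and 0.004 m and angle between the x axis of sled and the x axis of rail_home, either way round below 0.09 rad and x of sled_knob in the frame of rail_home below -0.15 m and contact force between the fingers and sled below 0.1 N and linear speed of sled below 0.02 m/s), for 0.2 s.
2. the sled is fully home on the rail with the detent up in its notch (x of sled in the frame of rail_home between -0.003 and 0.003 m and y of sled in the frame of rail_home between -0.0035 and 0.0035 m and z of sled in the frame of rail_home between -0.003 and 0.004 m and angle between the x axis of sled and the x axis of rail_home, either way round below 0.09 rad and value of joint detent below 0.0015 m), for 0.2 s.
At the end, for the whole second after the job is handed in: The sled is on the rail, nose under the head and knob outwards, its origin within 3 mm of home along the rail, within 3.5 mm across it, within -3 and +4 mm in height and within 0.09 rad of the rail's direction, the detent up (joint below 1.5 mm), the sled released and at rest (all of step 2 and x of sled_knob in the frame of rail_home below -0.1 m and contact force between the fingers and sled below 0.1 N and linear speed of sled below 0.01 m/s); the robot touches nothing.
It fails at once if the sled is dropped or rammed onto the analyser (more than 80 N between them) (contact force between sled and analyser above 80 N).
It fails at once if the jar, the crucible or the wrench is moved by more than 30 mm (distance of any of jar, crucible, wrench from where it was at the start of the episode above 0.03 m).
It also fails if it takes over 51 s, if anything falls off the work surface, if the arm or the gripper's body presses on something with over 40 N, if the wrist force passes 120 N, or if a joint passes its speed limit or range.

ROBOT

A 6-joint arm with a two-finger parallel gripper is mounted at the origin on the work surface. World frame = base frame: x ahead of the robot, y to its left, z up, the work surface at z = 0. Lengths are in m, angles in rad, forces in N, time in s.
With the tool pointing down it reaches from about 0.35 to 0.975 m from the base axis. Payload 4.9 kg.
Tool frame: the origin (TCP) lies at the very end of the fingers, on their centre line; the grasp point (between the pads) lies 19 mm behind it; z points along the fingers, x is the direction in which the jaws open and shut, and the axes are right-handed (so a half turn about z gives the same grasp; the last joint's range is limited). The gripper opens to 85 mm and grips with 20 to 120 N. Pads are 22 mm wide; open, the fingers measure 114 mm over their backs; the gripper's body (76 mm by 85 mm) begins 54 mm behind the grasp point. The pads swing forward as they close: fully open they stand 13 mm farther back than shut.
Start: joints at [1.071, 0.053, 1.613, -0, 1.476, -0.119], TCP at [0.232, 0.58, 0.196] pointing down, gripper open.
Joint ranges: [-3.01, 3.01], [-1.01, 2.22], [0.06, 2.58], [-1.02, 4.17], [0.09, 2.62], [-3.14, 3.14]. Speed limits (rad/s): [2.57, 2.57, 3.14, 3.14, 3.14, 3.14].

INTERFACE

Orientations are given as a rotation vector (axis times angle).
In Python, from station import readout, viewer, ctrl, nets gives the robot as it stands. The module is installed in compiled form; this text tells all that it offers.
- The arm moves only by the tool step_arm, never from a script. Its argument "moves" is a list that holds one entry, the list of rows, each a list of 4 numbers: the shift along the world's x, y, z in cm, then the turn about the world's z in rad. In form: [[[dx, dy, dz, yaw], ...]]. A call has 1 to 10 rows; each row shifts and turns the commanded pose from where the row before left it; what a row does not reach is not made up. A row lasts 1/12 s, in which the tool goes at most 41.7 mm and 7.16 degrees, less where a joint would pass 70% of its speed; a pose out of reach is approached as far as the arm can. A call is refused whole if a number of a shift passes 4.17 or a number of a turn 0.125, either way. A call with a gripper value outside its range is refused whole. "grip" is the closure, from 0 (fully open) to 1 (shut), set as the call begins (left out, the last holds). The fingers move at their own pace and stop on an object; "squeeze" is the grip in N (left out, the last holds). Time passes only in rows, so rows that do not move let the fingers close. It gives the time, the measured TCP pose, the force and the opening at its end, in the units of the state.
- readout.get_obs(): the state, without advancing time (a new reading comes with each control period).
- viewer.get_image(name): name is "side" or "top"; returns the picture (384x512x3 uint8, blue, green, red); there is no depth.
- viewer.calibration(name): a dict with "camera_matrix" (3x3 intrinsics, pixels), "R" (3x3) and "t" (3): a world point X has camera coordinates R X + t. Camera axes: x right, y down, z forward; pixel columns grow to the right and rows downward; lengths in m; the calibration is good to about 2 mm. A picture is of the moment at which its call begins. calibration takes no time and is no camera call.
- ctrl.finish_job(): hands the job in, once; it reports no verdict.
Trained networks look in the newest picture that a camera, given by its name, has taken for a name from the list of things; names that differ only in an ending like _2 or _b are one class to them, and where a whole thing is asked for, a point or a joint stands for the part that bears it (a point fixed in the world has none). Each returns a list of dicts, best first, with "confidence" (0 to 1); they miss things now and then, are a little off and sometimes report something else, mostly with a low value. They report only what shows in the picture. A call takes as long as a camera call. They do not tell look-alikes from the thing itself.
- nets.masks_of(camera, thing): "region" (384x512 bool, what is visible of it) and "box" ([left, top, right, bottom] in pixels, round what is visible of it).
- nets.pinpoint(camera, thing): "at" ([column, row] in pixels: a listed point, or the origin of a listed thing).
The state is a dict: "t": time; "q": joint angles; "dq": joint speeds; "effort": joint torques, N m; "tool_pos": TCP position; "tool_rot": TCP orientation; "contact_force": force on the tool from outside, world axes, zero at the start; "wrist_torque": the same for the moment, N m; "opening": finger opening in m.
Only numpy, scipy, OpenCV 4.12 (cv2) and the standard library are available. Lean on these libraries where they do the work, as an engineer would, in place of code of your own. Each camera call takes 0.05 s, during which the arm holds its last target. There are 200 camera calls.

## Working session

There is one attempt and no reset: what is moved stays moved. The work goes in short steps, Python scripts to look and compute and a tool call to move; the robot and the scene stay as the last step left them, time stands still between calls to the robot, and variables do not carry over. Pictures are saved under pics/ and viewed, about 8 in all and at most 12, crops included, and the job is handed in when it is done.

Besides the shell and the picture viewer there is one more tool, called after ">>>" in YAML: its name, and indented under it one key for each argument. step_arm: Moves the arm, as the interface text tells. Its arguments: {"type":"object","properties":{"moves":{"type":"array","items":{"type":"array","items":{"type":"array","items":{"type":"number"}}}},"grip":{"type":"number"},"squeeze":{"type":"number"}},"required":["moves"]}

```bash
mkdir -p pics && cat > h.py <<'E'
import numpy as np, cv2
from station import readout, viewer, ctrl, nets
def cal(n):
    c=viewer.calibration(n); return np.array(c["camera_matrix"]),np.array(c["R"]),np.array(c["t"]).ravel()
def atz(n,px,z):
    K,R,t=cal(n); d=R.T@np.linalg.inv(K)@np.array([px[0],px[1],1.]); o=-R.T@t
    return o+d*(z-o[2])/d[2]
def proj(n,X):
    K,R,t=cal(n); p=K@(R@np.array(X)+t); return p[:2]/p[2]
E
python3 - <<'E'
from h import *
ims=[]
zs=dict(sled_block=.045,sled_knob=.04,rail_load=.018,rail_mouth=.034,head_front=.095,rail_home=.018,jar=0,crucible=0,wrench=0,sled=0)
o=readout.get_obs(); print({k:np.round(v,3) for k,v in o.items()})
for n in("top","side"):
    im=viewer.get_image(n); cv2.imwrite(f"pics/{n}0.png",cv2.resize(im,(800,600)))
    K,R,t=cal(n); print(n,np.round(-R.T@t,3),K[0,0])
    for th,z in zs.items():
        for r in nets.pinpoint(n,th):
            if r["confidence"]>.3: print(n,th,round(r["confidence"],2),np.round(r["at"],1),np.round(atz(n,r["at"],z),3))
E
```

```text
{'t': np.float64(0.0), 'q': array([ 1.071,  0.053,  1.614,  0.   ,  1.476, -0.119]), 'dq': array([-0.   ,  0.001, -0.   ,  0.001,  0.001, -0.   ]), 'effort': array([-0.0000e+00, -3.9372e+01, -3.7016e+01, -0.0000e+00,  7.0000e-03,
        0.0000e+00]), 'tool_pos': array([0.232, 0.58 , 0.195]), 'tool_rot': array([ 2.601,  1.76 , -0.003]), 'contact_force': array([-0.31 ,  0.294, -0.529]), 'wrist_torque': array([-0.024,  0.028,  0.009]), 'opening': np.float64(0.086)}
top [0.396 0.246 1.812] 488.8016311979832
top sled_block 0.93 [202.8 203.2] [0.556 0.422 0.045]
top sled_block 0.69 [232.5 232. ] [0.45  0.316 0.045]
top sled_block 0.57 [126.7 237.5] [0.436 0.696 0.045]
top sled_knob 0.82 [145.8 211.6] [0.529 0.63  0.04 ]
top sled_knob 0.69 [204.3 239.9] [0.424 0.418 0.04 ]
top sled_knob 0.63 [169.8 203.8] [0.556 0.543 0.04 ]
top rail_load 0.79 [334.1 202.8] [ 0.553 -0.059  0.018]
top rail_mouth 0.93 [346.3 202.7] [ 0.552 -0.1    0.034]
top head_front 0.83 [357.5 193.8] [ 0.578 -0.129  0.095]
top head_front 0.31 [361.3 191.8] [ 0.584 -0.143  0.095]
top rail_home 0.61 [357.7 195.1] [ 0.581 -
[... 454 characters left out ...]
296 0.045]
side sled_block 0.55 [215.4 169.7] [0.559 0.43  0.045]
side sled_knob 0.91 [185.2 142.1] [0.541 0.646 0.04 ]
side sled_knob 0.76 [207.2 154. ] [0.576 0.538 0.04 ]
side sled_knob 0.64 [171.1 184.2] [0.418 0.423 0.04 ]
side rail_mouth 0.85 [314.8 284. ] [ 0.573 -0.098  0.034]
side rail_home 0.62 [334.8 307.2] [ 0.584 -0.162  0.018]
side jar 0.73 [347.8 237.9] [0.758 0.032 0.   ]
side crucible 0.97 [309.1 210.7] [0.732 0.178 0.   ]
side crucible 0.46 [336.6 312.3] [ 0.59  -0.163  0.   ]
side wrench 0.58 [410.  295.1] [ 0.763 -0.195  0.   ]
side sled 0.98 [200.1 211.2] [0.462 0.315 0.   ]
side sled 0.72 [211.5 183.1] [0.545 0.433 0.   ]
side sled 0.64 [150.4 153.7] [0.432 0.695 0.   ]
```

View pics/top0.png

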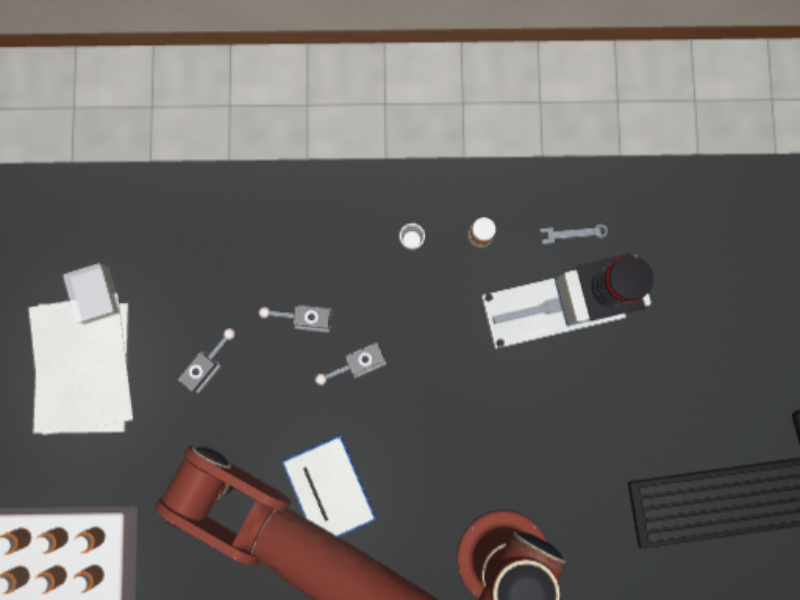

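View pics/side0.png

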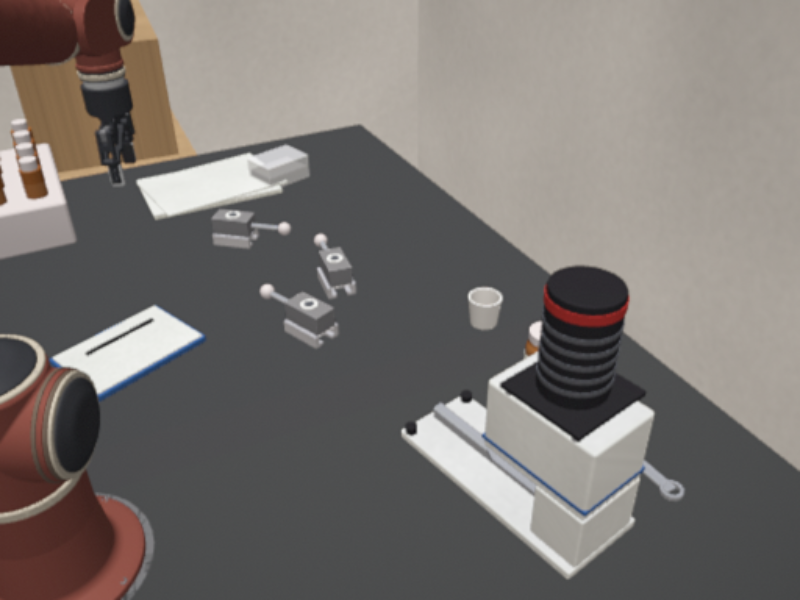

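Three sleds, raw pixels in the top picture: A (233,232), about 0.55 m from the base; B (203,203), about 0.70 m; C (127,237), about 0.82 m. A is nearest the base, so A is the one meant. I'll confirm it and the analyser in one enlarged mosaic.

```bash
python3 - <<'E'
from h import *
P=[("top",200,212,56),("top",304,160,120),("side",160,175,72),("side",250,235,160)]
m=[]
for n,x,y,w in P:
    im=viewer.get_image(n); cv2.imwrite(f"pics/{n}_raw.png",im); h=w*3//4; s=400/w
    c=cv2.resize(im[y:y+h,x:x+w],(400,300),interpolation=cv2.INTER_CUBIC)
    for k in range(0,w,10):
        cv2.putText(c,str(x+k),(int(k*s),8),0,.3,(0,255,255)); cv2.line(c,(int(k*s),10),(int(k*s),14),(0,255,255))
        if k<h: cv2.putText(c,str(y+k),(0,int(k*s)+4),0,.3,(0,255,255))
    m.append(c)
cv2.imwrite("pics/mosaic.png",np.vstack([np.hstack(m[:2]),np.hstack(m[2:])]))
E
```

```text
(no output)
```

View pics/mosaic.png

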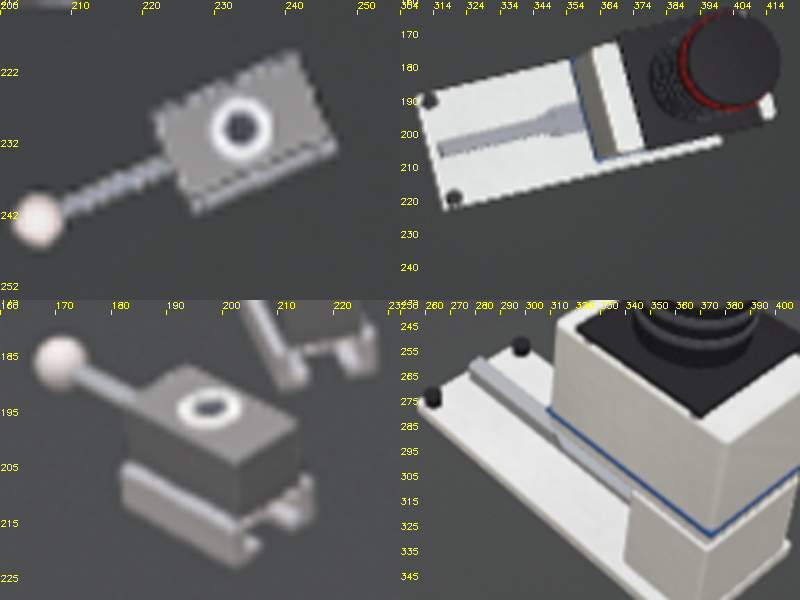

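The mosaic shows sled A (block port at top ~(233,230), knob at (205,242), knob left and nose right) and the analyser (deck corners at ~(308,189), (317,222), (400,202), rail end at (315,205)). I'll fit both poses from these points.

```bash
cat >> h.py <<'E'
from scipy.optimize import least_squares
def fit(obs,x0,p0=None):
    def f(p):
        c,s=np.cos(p[2]),np.sin(p[2])
        return np.concatenate([w*(proj(n,[p[0]+c*X[0]-s*X[1],p[1]+s*X[0]+c*X[1],X[2]])-np.array(px)) for n,X,px,w in obs])
    r=least_squares(f,x0,loss="soft_l1"); return r.x,f(r.x).reshape(-1,2)
E
python3 - <<'E'
from h import *
np.set_printoptions(suppress=True,precision=4)
def T(c,s,o): return lambda u,v:((np.array([u,v])-c+.5)/s-.5+o)
a=T(np.array([0,0]),400/56,np.array([200,212])); b=T(np.array([400,0]),400/120,np.array([304,160]))
c=T(np.array([0,300]),400/72,np.array([160,175])); d=T(np.array([400,300]),2.5,np.array([250,235]))
S=[("top",(-.112,0,.04),a(38,219),1),("top",(0,0,.06),a(240,129),1),("top",(-.04,.022,.06),a(153,112),.7),("top",(.04,.022,.06),a(296,53),.7),
("side",(-.112,0,.04),c(58,362),1),("side",(0,0,.06),c(209,408),1),("side",(-.04,.022,.06),c(185,365),.7),("side",(.04,.022,.06),c(300,422),.7),("side",(.04,-.022,.06),c(238,461),.7)]
A=[("top",(-.185,.065,.014),b(416,97),1),("top",(-.185,-.065,.014),b(444,209),1),("top",(.135,-.065,.014),b(721,141),1),("top",(-.175,0,.034),b(439,150),1),
("side",(-.185,-.065,.014),d(418,405),1),("side",(-.175,0,.034),d(478,363),1)]
for n,o,x0 in(("sled",S,(.45,.31,-1.2)),("an",A,(.58,-.16,-1.3))):
    x,r=fit(o,x0); print(n,x,"\n",r)
    for cam in("top","side"):
        oo=[q for q in o if q[0]==cam]; print(cam,fit(oo,x)[0])
E
```

```text
sled [ 0.4581  0.3121 -1.1668] 
 [[ 0.1411  0.2907]
 [ 0.141   0.0536]
 [-0.2835  0.9394]
 [ 0.0482  0.3663]
 [ 0.5004  0.0996]
 [ 0.2479  0.0913]
 [ 0.1585 -0.5386]
 [ 0.129  -0.4514]
 [-0.2726 -0.2591]]
top [ 0.4595  0.3122 -1.1702]
side [ 0.4574  0.3115 -1.1608]
an [ 0.5869 -0.1612 -1.3403] 
 [[ 0.1272 -0.1797]
 [ 0.714   0.2999]
 [ 1.2297 -0.2277]
 [ 1.0295 -0.2272]
 [-0.4569 -1.6413]
 [-0.3803 -1.4689]]
top [ 0.5864 -0.1584 -1.3429]
side [ 0.5866 -0.1657 -1.3326]
```

>>> step_arm:
  moves:
    - [[2.26,-2.68,-0.5,-0.112],[2.26,-2.68,-0.5,-0.112],[2.26,-2.68,-0.5,-0.112],[2.26,-2.68,-0.5,-0.112],[2.26,-2.68,-0.5,-0.112],[2.26,-2.68,-0.5,-0.112],[2.26,-2.68,-0.5,-0.114],[2.26,-2.68,-0.5,0],[2.26,-2.68,-0.5,0],[2.26,-2.68,-0.5,0]]
  grip: 0
  squeeze: 40

```text
t: 2.13
tool_pos: [0.4592, 0.3108, 0.1462]
tool_rot: [-3.078, -0.63, -0.001]
contact_force: [0.3, 0.5, 1.4]
opening: 0.0857
```

>>> step_arm:
  moves:
    - [[0,0,-2,0],[0,0,-2,0],[0,0,-1.5,0],[0,0,0,0],[0,0,0,0]]

```text
t: 2.55
tool_pos: [0.4576, 0.3118, 0.0904]
tool_rot: [3.077, 0.63, -0.003]
contact_force: [-0.2, 0.2, 0.4]
opening: 0.0852
```

>>> step_arm:
  moves:
    - [[0,0,-2,0],[0,0,-2,0],[0,0,-1,0],[0,0,-1,0],[0,0,0,0],[0,0,0,0]]

```text
t: 3.05
tool_pos: [0.4585, 0.3125, 0.0317]
tool_rot: [-3.078, -0.631, -0.0]
contact_force: [-0.7, -0.2, -0.5]
opening: 0.085
```

>>> step_arm:
  moves:
    - [[0,0,0,0],[0,0,0,0],[0,0,0,0],[0,0,0,0],[0,0,0,0],[0,0,0,0],[0,0,0,0],[0,0,0,0],[0,0,0,0],[0,0,0,0]]
  grip: 1
  squeeze: 60

```text
t: 3.88
tool_pos: [0.4583, 0.3122, 0.0312]
tool_rot: [-3.078, -0.63, 0.0]
contact_force: [0.6, -0.0, 0.1]
opening: -0.0001
```

The fingers shut on nothing, so I'll look.

```bash
python3 - <<'E'
from h import *
m=[]
o=readout.get_obs();print(o["opening"],o["contact_force"],o["tool_pos"])
for n,x,y,w in [("top",170,185,120),("side",130,130,133)]:
    im=viewer.get_image(n); h=w*5//4 if 0 else w*3//2; h=min(h,384-y)
    c=cv2.resize(im[y:y+int(w*1.2),x:x+w],(400,480),interpolation=cv2.INTER_CUBIC); m.append(c)
    print(n,proj(n,[.458,.312,.06]),[(round(r["confidence"],2),np.round(r["at"],1)) for r in nets.pinpoint(n,"sled_block")],[(round(r["confidence"],2),np.round(r["at"],1)) for r in nets.pinpoint(n,"sled_knob")])
cv2.imwrite("pics/g1.png",np.hstack(m))
E
```

```text
-9.265846865838893e-05 [ 0.55101035 -0.0030785   0.0644604 ] [0.45825333 0.312228   0.03117906]
top [233.34409407 229.72384657] [(0.97, array([202.8, 203. ])), (0.75, array([127.7, 239.6]))] [(0.69, array([143.4, 209.4])), (0.68, array([169.1, 199.7])), (0.38, array([203.2, 242. ]))]
side [197.42308442 194.15675414] [(0.8, array([217.6, 168.4])), (0.8, array([147.1, 140.7])), (0.65, array([195.6, 200.3])), (0.37, array([310.1, 210. ]))] [(0.81, array([206.9, 152.2])), (0.77, array([170.6, 187.5])), (0.72, array([183.4, 143.9]))]
```

View pics/g1.png

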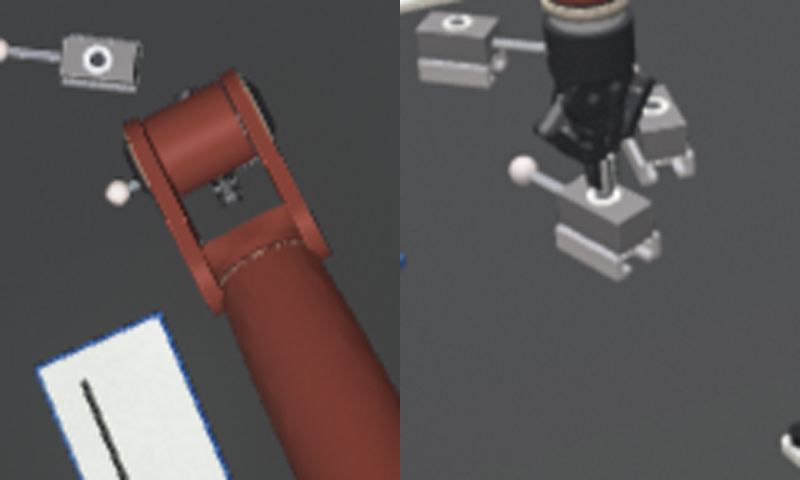

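```bash
python3 - <<'E'
from h import *
for dz in(0,.013,.03): print(dz,proj("side",[.232,.58,.196+dz]),proj("side",[.4582,.3122,.031+dz]),proj("top",[.4582,.3122,.031+dz]))
im=cv2.imread("pics/side_raw.png")[60:140,40:140]; b=viewer.get_image("side")[120:220,140:265]
cv2.imwrite("pics/g2.png",np.hstack([cv2.resize(im,(400,320),interpolation=cv2.INTER_CUBIC),cv2.resize(b,(400,320),interpolation=cv2.INTER_CUBIC)]))
E
```

```text
0 [ 83.29425756 126.65197522] [198.25588196 202.87591248] [233.59102279 229.94717718]
0.013 [ 82.33840838 122.41487064] [197.90417836 198.96841994] [233.45624227 229.82337063]
0.03 [ 81.07301538 116.8056149 ] [197.43846581 193.79426682] [233.27698197 229.65870588]
```

View pics/g2.png

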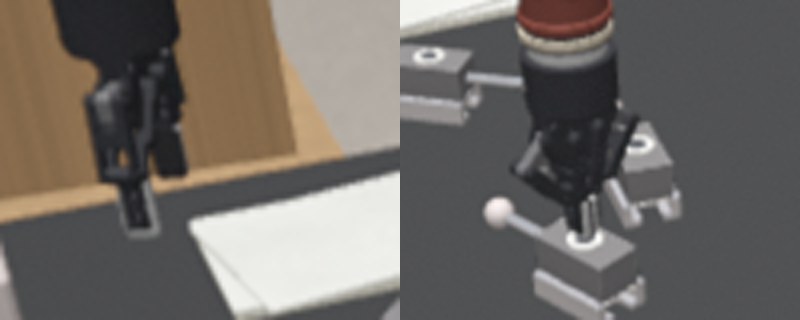

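The side picture shows closed fingertips at the block's top (side ~(198,195), z≈0.06), although the reading says 0.031 and there is no contact force. The start picture shows the same mismatch: the tips really sit about 30 mm above the reported TCP. I'll open, go about 28 mm lower and watch the force.

>>> step_arm:
  moves:
    - [[0,0,0.2,0],[0,0,0,0],[0,0,0,0],[0,0,0,0],[0,0,0,0],[0,0,0,0],[0,0,0,0],[0,0,0,0]]
  grip: 0

```text
t: 4.9
tool_pos: [0.4583, 0.3122, 0.0332]
tool_rot: [3.078, 0.63, -0.0]
contact_force: [-0.2, 0.2, 0.7]
opening: 0.0855
```

>>> step_arm:
  moves:
    - [[0,0,-1,0],[0,0,-1,0],[0,0,-0.5,0],[0,0,-0.5,0],[0,0,0,0],[0,0,0,0]]

```text
t: 5.4
tool_pos: [0.4578, 0.312, 0.0024]
tool_rot: [3.077, 0.63, -0.002]
contact_force: [-0.2, 1.2, 1.0]
opening: 0.0855
```

>>> step_arm:
  moves:
    - [[0,0,0,0],[0,0,0,0],[0,0,0,0],[0,0,0,0],[0,0,0,0],[0,0,0,0],[0,0,0,0],[0,0,0,0]]
  grip: 1
  squeeze: 60

```text
t: 6.07
tool_pos: [0.4589, 0.3125, 0.004]
tool_rot: [-3.077, -0.63, -0.002]
contact_force: [0.5, 0.1, 4.5]
opening: 0.0423
```

>>> step_arm:
  moves:
    - [[0,0,0.5,0],[0,0,1.5,0],[0,0,2.5,0],[0,0,2.5,0],[0,0,2,0],[0,0,0,0]]

```text
t: 6.57
tool_pos: [0.4601, 0.3132, 0.0967]
tool_rot: [-3.076, -0.63, -0.009]
contact_force: [1.8, 2.3, -4.0]
opening: 0.043
```

>>> step_arm:
  moves:
    - [[0.6,-2,0,0],[0.8,-3,0,0],[1,-3.5,0,-0.02],[1,-3.5,0,-0.03],[1,-3.5,0,-0.03],[1,-3.5,0,-0.03],[1,-3.5,0,-0.03],[1,-3.5,0,-0.033],[0.8,-3,0,0],[0.8,-2.6,0,0]]

```text
t: 7.4
tool_pos: [0.5462, -0.0058, 0.0899]
tool_rot: [-3.12, -0.36, 0.008]
contact_force: [0.5, 0.2, -5.0]
opening: 0.0429
```

>>> step_arm:
  moves:
    - [[0.4,-1.6,0,0],[0.3,-1,0,0],[0.2,-0.5,0,0],[0,0,0,0],[0,0,0,0]]

```text
t: 7.82
tool_pos: [0.5565, -0.0339, 0.0921]
tool_rot: [-3.119, -0.363, 0.003]
contact_force: [0.5, 0.0, -6.0]
opening: 0.0427
```

```bash
python3 - <<'E'
from h import *
m=[]
for n,x,y,w in [("top",264,145,150),("side",210,160,150)]:
    im=viewer.get_image(n); cv2.imwrite(f"pics/{n}_raw2.png",im)
    m.append(cv2.resize(im[y:y+180,x:x+w],(400,480),interpolation=cv2.INTER_CUBIC))
cv2.imwrite("pics/c1.png",np.hstack(m))
o=readout.get_obs(); print({k:np.round(o[k],4) for k in("t","tool_pos","tool_rot","contact_force","wrist_torque","opening")})
E
```

```text
{'t': np.float64(7.9167), 'tool_pos': array([ 0.5567, -0.0335,  0.0927]), 'tool_rot': array([-3.1196e+00, -3.6410e-01,  1.5000e-03]), 'contact_force': array([ 0.3805,  0.5969, -5.6499]), 'wrist_torque': array([-0.0088, -0.0267,  0.0551]), 'opening': np.float64(0.0426)}
```

View pics/c1.png

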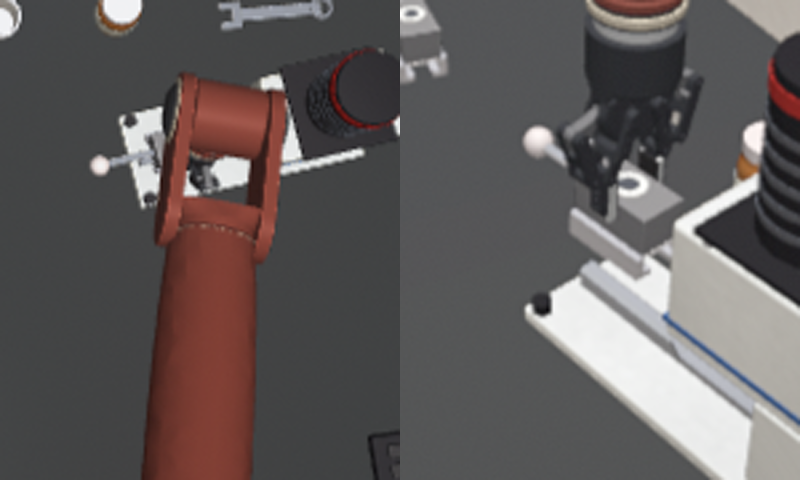

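The sled is held level above the open bar, its knob outwards at top ~(301,207). I'll lower it to about 16 mm above the rail and compare the two closely.

>>> step_arm:
  moves:
    - [[0.1,-0.5,-1,0],[0,0,-1.5,0],[0,0,-1,0],[0,0,-0.5,0],[0,0,0,0],[0,0,0,0],[0,0,0,0],[0,0,0,0]]

```text
t: 8.58
tool_pos: [0.5591, -0.0399, 0.0542]
tool_rot: [3.12, 0.362, 0.003]
contact_force: [0.4, -0.3, -5.4]
opening: 0.0427
```

```bash
python3 - <<'E'
from h import *
im=viewer.get_image("side"); cv2.imwrite("pics/s3.png",im); cv2.imwrite("pics/t3.png",viewer.get_image("top"))
x,y,w,h,s=250,205,80,60,10
c=cv2.resize(im[y:y+h,x:x+w],(w*s,h*s),interpolation=cv2.INTER_CUBIC)
for k in range(0,w,10):
    cv2.putText(c,str(x+k),(k*s,10),0,.35,(0,255,255)); 
    if k<h: cv2.putText(c,str(y+k),(0,k*s+4),0,.35,(0,255,255))
cv2.imwrite("pics/c2.png",c)
o=readout.get_obs(); print({k:np.round(o[k],4) for k in("t","tool_pos","tool_rot","contact_force","wrist_torque","opening")})
E
```

```text
{'t': np.float64(8.6833), 'tool_pos': array([ 0.5589, -0.0399,  0.0541]), 'tool_rot': array([3.1201e+00, 3.6210e-01, 2.3000e-03]), 'contact_force': array([-1.6000e-03, -5.8900e-02, -5.6271e+00]), 'wrist_torque': array([ 0.0008,  0.0296, -0.0055]), 'opening': np.float64(0.043)}
```

View pics/c2.png

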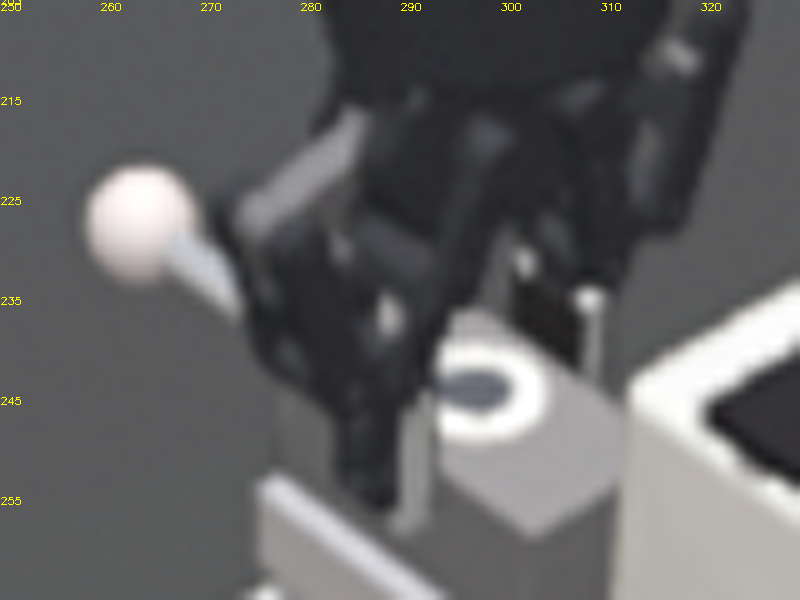

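```bash
python3 - <<'E'
from h import *
m=[]
for n,f,x,y,w,h,s in [("side","pics/side_raw.png",254,240,50,60,8),("top","pics/top_raw.png",305,183,50,60,8)]:
    im=cv2.imread(f)
    c=cv2.resize(im[y:y+h,x:x+w],(w*s,h*s),interpolation=cv2.INTER_CUBIC)
    for k in range(0,h,10):
        if k<w: cv2.putText(c,str(x+k),(k*s,10),0,.35,(0,0,255))
        cv2.putText(c,str(y+k),(0,k*s+4),0,.35,(0,0,255))
    m.append(c)
cv2.imwrite("pics/c3.png",np.hstack(m))
E
```

```text
(no output)
```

View pics/c3.png

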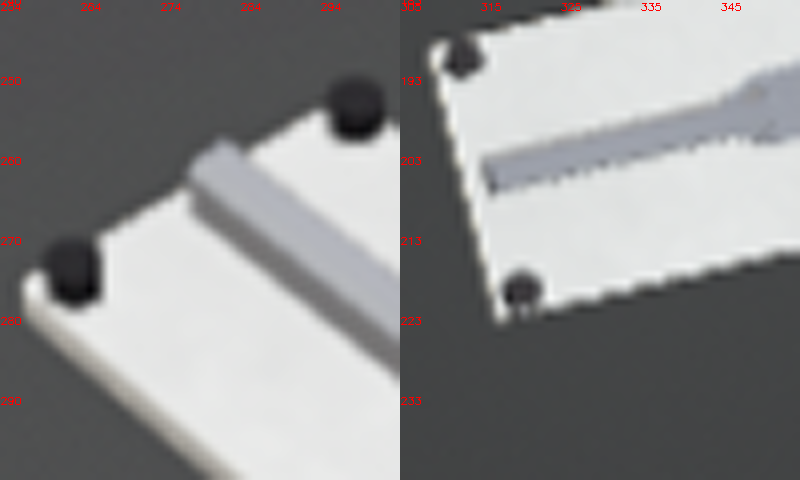

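The crops show the bar's end at side ~(278-282, 257-263) and top ~(315,205), both clear and unobstructed. Next I compute the offset between sled and rail.

```bash
python3 - <<'E'
from h import *
np.set_printoptions(suppress=True,precision=4)
def s8(x,y,ox,oy): return ((x+.5)/8-.5+ox,(y+.5)/8-.5+oy)
S=lambda x,y:s8(x,y,254,240); T=lambda x,y:s8(x-400,y,305,183)
yaw=-1.3403;h=np.array([.5869,-.1612]);ex=np.array([np.cos(yaw),np.sin(yaw)]);ey=np.array([-ex[1],ex[0]])
def loc(n,px,z): p=atz(n,px,z)[:2]-h; return np.array([p@ex,p@ey])*1000
for nm,n,f,z,pts in[("side bar y=+5","side",S,.034,[(225,138),(400,268)]),("side bar y=-9","side",S,.030,[(190,183),(400,348)]),
 ("side deck -65","side",S,.014,[(22,290),(245,480)]),("top bar +9","top",T,.03,[(484,159),(735,97)]),("top bar -9","top",T,.03,[(492,193),(735,136)]),("top deck x-185","top",T,.014,[(429,44),(498,323)]),("top deck y-65","top",T,.014,[(498,323),(799,254)])]:
    print(nm,*[loc(n,f(*p),z) for p in pts])
c=lambda x,y:((x+.5)/10-.5+250,(y+.5)/10-.5+205)
O=[((-.112,0,.04),c(141,222)),((0,0,.06),c(478,389)),((.04,-.022,.06),c(532,536)),((-.04,-.027,.022),c(260,481))]
def fr(p):
    a,b=np.cos(p[3]),np.sin(p[3]); return np.concatenate([proj("side",[p[0]+a*X[0]-b*X[1],p[1]+b*X[0]+a*X[1],p[2]+X[2]])-np.array(q) for X,q in O])
r=least_squares(fr,[.559,-.04,.05,yaw]); print(r.x,r.fun,"loc",(r.x[:2]-h)@ex,(r.x[:2]-h)@ey)
g=least_squares(lambda p:fr([p[0],p[1],.050,yaw]),[.559,-.04]);print("z,yaw fixed",g.x,g.fun,(g.x-h)@ex,(g.x-h)@ey)
im=cv2.imread("pics/t3.png"); 
import os
E
```

```text
side bar y=+5 [-177.3612    5.8875] [-105.204     6.5838]
side bar y=-9 [-172.778  -11.888] [-85.4657 -12.5222]
side deck -65 [-183.2428  -66.8005] [-87.8843 -67.7012]
top bar +9 [-177.1656    8.4322] [-58.1007   8.2328]
top bar -9 [-177.6037   -7.5345] [-62.824   -9.1034]
top deck x-185 [-185.8708   67.1918] [-187.8977  -65.343 ]
top deck y-65 [-187.8977  -65.343 ] [-45.1566 -68.1554]
[ 0.5551 -0.0473  0.0574 -1.3475] [ 0.1429 -0.2259 -0.0647  0.3089  0.0883 -0.4662 -0.1641  0.3958] loc -0.11815963267223169 -0.004931670831406159
z,yaw fixed [ 0.5597 -0.0397] [ 0.1343  0.0636 -0.1539  0.2881  0.0848 -0.6638 -0.0601  0.3769] -0.12451924014894318 0.0013017258700483416
```

>>> step_arm:
  moves:
    - [[-0.1,0,-0.5,0],[0,0,-0.6,0],[0,0,-0.5,0],[0,0,-0.3,0],[0,0,-0.3,0],[0,0,-0.2,0],[0,0,-0.2,0],[0,0,-0.1,0],[0,0,0,0]]

```text
t: 9.43
tool_pos: [0.5572, -0.0398, 0.026]
tool_rot: [-3.121, -0.362, 0.0]
contact_force: [0.2, 1.0, -5.4]
opening: 0.0427
```

>>> step_arm:
  moves:
    - [[0,0,-0.1,0],[0,0,-0.1,0],[0,0,-0.1,0],[0,0,-0.1,0],[0,0,0,0],[0,0,0,0]]

```text
t: 9.93
tool_pos: [0.5573, -0.0398, 0.0222]
tool_rot: [-3.121, -0.362, 0.0]
contact_force: [0.3, -0.2, -6.4]
opening: 0.0429
```

>>> step_arm:
  moves:
    - [[0,0,-0.1,0],[0,0,0,0],[0,0,0,0]]

```text
t: 10.18
tool_pos: [0.5575, -0.0398, 0.022]
tool_rot: [3.121, 0.362, 0.0]
contact_force: [-2.8, 0.1, -0.2]
opening: 0.0425
```

>>> step_arm:
  moves:
    - [[0,0,-0.1,0],[0,0,0,0],[0,0,0,0]]

```text
t: 10.43
tool_pos: [0.5577, -0.0399, 0.0219]
tool_rot: [3.12, 0.362, 0.0]
contact_force: [-4.6, 1.0, 6.5]
opening: 0.0429
```

Contact came at the expected height, so the sled is seated. Release.

>>> step_arm:
  moves:
    - [[0,0,0.1,0],[0,0,0,0],[0,0,0,0],[0,0,0,0],[0,0,0,0],[0,0,0,0],[0,0,0,0],[0,0,0,0]]
  grip: 0

```text
t: 11.1
tool_pos: [0.5573, -0.0398, 0.0211]
tool_rot: [-3.121, -0.362, 0.0]
contact_force: [0.0, 0.8, 0.6]
opening: 0.0858
```

>>> step_arm:
  moves:
    - [[0,0,0.5,0],[0,0,1.5,0],[0,0,2.5,0],[0,0,2.5,0],[0,0,2,0],[0,0,0,0],[0,0,0,0]]

```text
t: 11.68
tool_pos: [0.5585, -0.04, 0.1131]
tool_rot: [3.12, 0.362, 0.006]
contact_force: [-0.2, 0.1, -0.3]
opening: 0.0855
```

```bash
python3 - <<'E'
from h import *
im=viewer.get_image("side"); cv2.imwrite("pics/s4.png",im)
x,y,w,h,s=245,210,80,60,10
c=cv2.resize(im[y:y+h,x:x+w],(w*s,h*s),interpolation=cv2.INTER_CUBIC)
for k in range(0,w,10):
    cv2.putText(c,str(x+k),(k*s,10),0,.35,(0,255,255)); 
    if k<h: cv2.putText(c,str(y+k),(0,k*s+4),0,.35,(0,255,255))
cv2.imwrite("pics/c4.png",c)
o=readout.get_obs(); print({k:np.round(o[k],4) for k in("t","tool_pos","tool_rot","contact_force","opening")})
E
```

```text
{'t': np.float64(11.7333), 'tool_pos': array([ 0.5573, -0.0398,  0.1113]), 'tool_rot': array([3.1205e+00, 3.6200e-01, 6.0000e-04]), 'contact_force': array([-0.2941,  0.2484, -1.468 ]), 'opening': np.float64(0.0853)}
```

View pics/c4.png

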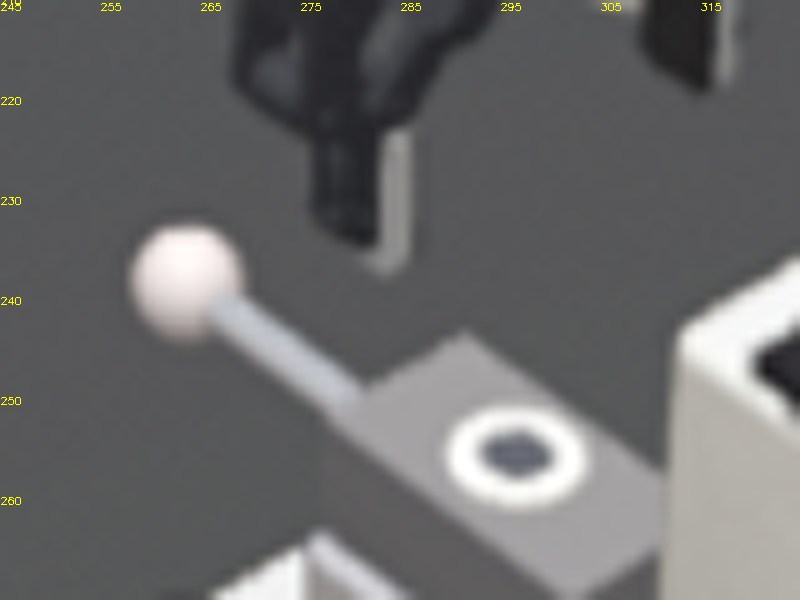

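```bash
python3 - <<'E'
from h import *
np.set_printoptions(suppress=True,precision=4)
yaw=-1.3403;h=np.array([.5869,-.1612]);ex=np.array([np.cos(yaw),np.sin(yaw)]);ey=np.array([-ex[1],ex[0]])
c=lambda x,y:((x+.5)/10-.5+245,(y+.5)/10-.5+210)
x,r=fit([("side",(-.112,0,.058),c(187,281),1),("side",(0,0,.078),c(517,455),1),("side",(-.04,.022,.078),c(468,332),1),("side",(-.04,-.022,.078),c(328,420),.5)],(.557,-.04,yaw))
print(x,r,(x[:2]-h)@ex,(x[:2]-h)@ey)
k=x[:2]-.112*np.array([np.cos(x[2]),np.sin(x[2])]); print("knob",k, atz("side",c(187,281),.058), "from tcp", k-readout.get_obs()["tool_pos"][:2])
E
```

```text
[ 0.5583 -0.0409 -1.3376] [[ 0.1515  0.2659]
 [ 0.1339  0.3348]
 [-0.1703 -0.3762]
 [-0.2277 -0.4837]] -0.12363246395010812 -0.00032896801900500364
knob [0.5325 0.0681] [0.5326 0.0691 0.058 ] from tcp [-0.0248  0.1079]
```

The sled stands astride the bar: its fitted position is x ≈ -124 mm, y ≈ 0, with the yaw matching the rail. Next I go to the knob.

>>> step_arm:
  moves:
    - [[-0.5,2.15,0,0],[-0.75,3.3,0,0],[-0.75,3.3,0,0],[-0.5,2.1,0,0],[0,0,-2.5,0],[0,0,-3,0],[0,0,-2.5,0],[0,0,-1.4,0],[0,0,-0.5,0],[0,0,0,0]]

```text
t: 12.57
tool_pos: [0.5295, 0.0687, 0.009]
tool_rot: [-3.12, -0.362, 0.01]
contact_force: [-0.3, -0.4, 0.1]
opening: 0.086
```

>>> step_arm:
  moves:
    - [[0,0,0,0],[0,0,0,0],[0,0,0,0],[0,0,0,0],[0,0,0,0],[0,0,0,0],[0,0,0,0],[0,0,0,0],[0,0,0,0],[0,0,0,0]]
  grip: 1
  squeeze: 40

```text
t: 13.4
tool_pos: [0.5328, 0.0688, 0.0127]
tool_rot: [-3.121, -0.362, -0.002]
contact_force: [0.5, 1.5, 2.8]
opening: 0.0237
```

>>> step_arm:
  moves:
    - [[0.05,-0.2,0,0],[0.1,-0.4,0,0],[0.1,-0.45,0,0],[0.1,-0.45,0,0],[0.11,-0.45,0,0],[0.11,-0.45,0,0],[0.11,-0.45,0,0],[0.11,-0.45,0,0],[0.11,-0.45,0,0],[0.1,-0.4,0,0]]

```text
t: 14.23
tool_pos: [0.5423, 0.0267, 0.0121]
tool_rot: [-3.121, -0.362, 0.0]
contact_force: [-2.1, 4.8, 3.8]
opening: 0.0231
```

>>> step_arm:
  moves:
    - [[0.1,-0.4,0,0],[0.1,-0.45,0,0],[0.11,-0.45,0,0],[0.11,-0.45,0,0],[0.1,-0.45,0,0],[0.1,-0.45,0,0],[0.1,-0.45,0,0],[0.1,-0.45,0,0],[0.1,-0.4,0,0],[0,0,0,0]]

```text
t: 15.07
tool_pos: [0.5517, -0.0134, 0.012]
tool_rot: [3.119, 0.361, 0.0]
contact_force: [0.8, 0.9, 2.4]
opening: 0.0237
```

>>> step_arm:
  moves:
    - [[0.07,-0.3,0,0],[0.07,-0.3,0,0],[0.07,-0.3,0,0],[0.07,-0.3,0,0],[0.07,-0.3,0,0],[0.07,-0.3,0,0],[0.07,-0.3,0,0],[0.07,-0.3,0,0],[0.07,-0.3,0,0],[0.07,-0.3,0,0]]

```text
t: 15.9
tool_pos: [0.5586, -0.0426, 0.0123]
tool_rot: [3.121, 0.362, 0.0]
contact_force: [-0.2, 3.7, 2.1]
opening: 0.0235
```

>>> step_arm:
  moves:
    - [[0.05,-0.2,0,0],[0.05,-0.2,0,0],[0.02,-0.1,0,0],[0,0,0,0]]

```text
t: 16.23
tool_pos: [0.56, -0.048, 0.0124]
tool_rot: [3.12, 0.362, 0.001]
contact_force: [0.9, 1.2, 2.1]
opening: 0.0237
```

>>> step_arm:
  moves:
    - [[0.03,-0.1,0,0],[0.02,-0.1,0,0],[0,0,0,0]]

```text
t: 16.48
tool_pos: [0.5603, -0.0491, 0.0124]
tool_rot: [-3.12, -0.362, -0.0]
contact_force: [-0.9, 3.6, 4.5]
opening: 0.0235
```

>>> step_arm:
  moves:
    - [[0.03,-0.1,0,0],[0,0,0,0]]

```text
t: 16.65
tool_pos: [0.5606, -0.0501, 0.0124]
tool_rot: [-3.12, -0.362, -0.0]
contact_force: [-1.1, 4.2, 3.3]
opening: 0.0229
```

>>> step_arm:
  moves:
    - [[0.02,-0.1,0,0],[0,0,0,0]]

```text
t: 16.82
tool_pos: [0.5608, -0.0511, 0.0123]
tool_rot: [-3.12, -0.362, -0.0]
contact_force: [-0.6, 4.6, 4.6]
opening: 0.0235
```

>>> step_arm:
  moves:
    - [[0.02,-0.1,0,0],[0,0,0,0]]

```text
t: 16.98
tool_pos: [0.5608, -0.0511, 0.0123]
tool_rot: [-3.118, -0.361, 0.0]
contact_force: [-1.1, 8.5, 5.5]
opening: 0.0229
```

>>> step_arm:
  moves:
    - [[0.02,-0.1,0,0],[0,0,0,0]]

```text
t: 17.15
tool_pos: [0.5608, -0.0511, 0.0123]
tool_rot: [-3.116, -0.361, 0.001]
contact_force: [-1.7, 12.0, 7.6]
opening: 0.0235
```

>>> step_arm:
  moves:
    - [[0.02,-0.1,0,0],[0,0,0,0]]

```text
t: 17.32
tool_pos: [0.5608, -0.0511, 0.0123]
tool_rot: [-3.114, -0.36, 0.001]
contact_force: [-1.6, 14.1, 7.1]
opening: 0.0235
```

It stopped hard at y=-0.0511, about where home should be. I'll back off gently to tell the detent from a jam: a clicked sled resists in both directions.

>>> step_arm:
  moves:
    - [[-0.06,0.3,0,0],[0,0,0,0]]

```text
t: 17.48
tool_pos: [0.5609, -0.0511, 0.0123]
tool_rot: [3.12, 0.363, 0.001]
contact_force: [-0.7, 4.5, 3.1]
opening: 0.0236
```

>>> step_arm:
  moves:
    - [[-0.02,0.1,0,0],[0,0,0,0]]

```text
t: 17.65
tool_pos: [0.5609, -0.0511, 0.0123]
tool_rot: [3.119, 0.362, 0.001]
contact_force: [0.7, 0.6, 3.4]
opening: 0.0237
```

>>> step_arm:
  moves:
    - [[-0.02,0.1,0,0],[0,0,0,0]]

```text
t: 17.82
tool_pos: [0.5607, -0.0506, 0.0123]
tool_rot: [3.118, 0.362, 0.001]
contact_force: [1.3, -3.3, 1.7]
opening: 0.0234
```

>>> step_arm:
  moves:
    - [[-0.02,0.1,0,0],[0,0,0,0]]

```text
t: 17.98
tool_pos: [0.5602, -0.0489, 0.0122]
tool_rot: [3.12, 0.362, 0.0]
contact_force: [0.5, -3.8, 2.1]
opening: 0.0232
```

>>> step_arm:
  moves:
    - [[-0.02,0.1,0,0],[0,0,0,0]]

```text
t: 18.15
tool_pos: [0.5598, -0.0477, 0.012]
tool_rot: [3.12, 0.362, -0.0]
contact_force: [1.2, -4.6, 1.2]
opening: 0.0236
```

>>> step_arm:
  moves:
    - [[0.02,-0.1,0,0],[0.02,-0.1,0,0],[0,0,0,0]]

```text
t: 18.4
tool_pos: [0.5598, -0.0481, 0.0121]
tool_rot: [-3.118, -0.361, 0.001]
contact_force: [-0.9, 3.4, 2.8]
opening: 0.0237
```

>>> step_arm:
  moves:
    - [[0.02,-0.1,0,0],[0,0,0,0]]

```text
t: 18.57
tool_pos: [0.5601, -0.0493, 0.0122]
tool_rot: [-3.119, -0.362, 0.001]
contact_force: [-1.6, 5.4, 3.8]
opening: 0.0231
```

>>> step_arm:
  moves:
    - [[0.02,-0.1,0,0],[0,0,0,0]]

```text
t: 18.73
tool_pos: [0.5606, -0.0509, 0.0123]
tool_rot: [-3.12, -0.362, 0.0]
contact_force: [-0.6, 3.8, 4.3]
opening: 0.0234
```

>>> step_arm:
  moves:
    - [[0.02,-0.1,0,0],[0,0,0,0]]

```text
t: 18.9
tool_pos: [0.5606, -0.0511, 0.0122]
tool_rot: [-3.118, -0.361, 0.001]
contact_force: [-1.3, 7.2, 5.0]
opening: 0.023
```

>>> step_arm:
  moves:
    - [[0.02,-0.1,0,0],[0,0,0,0]]

```text
t: 19.07
tool_pos: [0.5606, -0.051, 0.0122]
tool_rot: [-3.116, -0.361, 0.001]
contact_force: [-2.7, 10.1, 6.6]
opening: 0.0232
```

>>> step_arm:
  moves:
    - [[-0.04,0.15,0,0],[0,0,0,0]]

```text
t: 19.23
tool_pos: [0.5607, -0.0511, 0.0122]
tool_rot: [-3.12, -0.362, -0.0]
contact_force: [-1.3, 5.2, 3.6]
opening: 0.0233
```

>>> step_arm:
  moves:
    - [[0,0,0,0],[0,0,0,0],[0,0,0,0],[0,0,0,0],[0,0,0,0],[0,0,0,0],[0,0,0,0],[0,0,0,0]]
  grip: 0

```text
t: 19.9
tool_pos: [0.5607, -0.0519, 0.0122]
tool_rot: [3.121, 0.362, -0.0]
contact_force: [-0.1, -0.2, 0.3]
opening: 0.0856
```

>>> step_arm:
  moves:
    - [[0,0,1,0],[0,0,2.5,0],[0,0,3,0],[-0.3,2.5,3,0],[-0.5,3,2,0],[-0.5,3,0,0],[-0.5,3,0,0],[0,2,0,0],[0,0,0,0],[0,0,0,0]]

```text
t: 20.73
tool_pos: [0.5428, 0.0838, 0.128]
tool_rot: [3.12, 0.365, 0.001]
contact_force: [-0.0, -0.4, 0.0]
opening: 0.0855
```

```bash
python3 - <<'E'
from h import *
m=[]
for n,x,y,w,h,s in [("side",268,240,50,60,8),("top",305,170,50,60,8)]:
    im=viewer.get_image(n); cv2.imwrite(f"pics/{n}_5.png",im)
    c=cv2.resize(im[y:y+h,x:x+w],(w*s,h*s),interpolation=cv2.INTER_CUBIC)
    for k in range(0,h,10):
        if k<w: cv2.putText(c,str(x+k),(k*s,10),0,.35,(0,0,255))
        cv2.putText(c,str(y+k),(0,k*s+4),0,.35,(0,0,255))
    m.append(c)
cv2.imwrite("pics/c5.png",np.hstack(m))
E
```

```text
(no output)
```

View pics/c5.png

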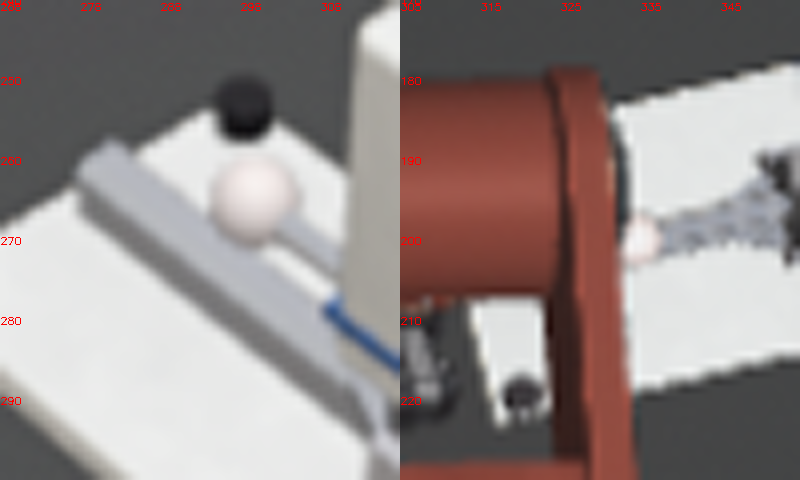

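```bash
python3 - <<'E'
from h import *
yaw=-1.3403;h=np.array([.5869,-.1612]);ex=np.array([np.cos(yaw),np.sin(yaw)]);ey=np.array([-ex[1],ex[0]])
for px in((255,197),(255,200)):
    q=((px[0]+.5)/8-.5+268,(px[1]+.5)/8-.5+240); p=atz("side",q,.058)[:2]; print(p,(p-h)@ex,(p-h)@ey)
p=np.array([.5607,-.0511]);print("tcp",(p-h)@ex,(p-h)@ey)
# deck/rail ends in side view by local frame: project model
im=cv2.imread("pics/side_5.png")
g=cv2.GaussianBlur(cv2.cvtColor(im,6),(5,5),1)
c=cv2.HoughCircles(cv2.resize(g[250:285,285:320],None,fx=8,fy=8,interpolation=2),cv2.HOUGH_GRADIENT,1,200,param1=60,param2=12,minRadius=36,maxRadius=54);print(c, c[0,0,:2]/8-.4+[285,250] if c is not None else 0)
E
```

```text
[ 0.5616596  -0.05008735] -0.11394051151658305 0.0008120096877210888
[ 0.56103124 -0.05113973] -0.11305951695946732 -4.016370836489796e-05
tcp -0.11317387062915325 -0.0003535630292957863
[[[107.5  21.5  38. ]]] [298.03750038 252.2874999 ]
```

The side view puts the knob (side ~(299,264)) at -113 to -114 mm along the rail, with home at -112 and an error of about 2 mm. The force trace showed a snap near y=-0.050 in both directions, then a hard stop. To rule out the gripper itself having been what blocked, I'll push once more with shut fingers from behind the knob, 25 mm farther from the head.

>>> step_arm:
  moves:
    - [[-1.3,-0.3,-2,0],[0,0,-3,0],[0,0,-3,0],[0,0,-2.5,0],[0,0,-0.6,0],[0,0,0,0],[0,0,0,0],[0,0,0,0],[0,0,0,0]]
  grip: 1

```text
t: 21.58
tool_pos: [0.5317, 0.08, 0.0186]
tool_rot: [3.12, 0.362, 0.006]
contact_force: [0.1, -0.1, 0.1]
opening: 0.0002
```

>>> step_arm:
  moves:
    - [[0.4,-1.7,0,0],[0.5,-2,0,0],[0.5,-2,0,0],[0.5,-2,0,0],[0.25,-1,0,0],[0.07,-0.3,0,0],[0,0,0,0],[0,0,0,0]]

```text
t: 22.25
tool_pos: [0.552, -0.0092, 0.0166]
tool_rot: [-3.12, -0.362, -0.001]
contact_force: [0.3, 0.0, -1.8]
opening: 0.0001
```

>>> step_arm:
  moves:
    - [[0.11,-0.5,0,0],[0.11,-0.5,0,0],[0.07,-0.3,0,0],[0.02,-0.1,0,0],[0.02,-0.1,0,0],[0,0,0,0]]

```text
t: 22.75
tool_pos: [0.5552, -0.0249, 0.0162]
tool_rot: [-3.121, -0.362, 0.0]
contact_force: [0.1, 0.3, 0.7]
opening: -0.0001
```

>>> step_arm:
  moves:
    - [[0.02,-0.1,0,0],[0.02,-0.1,0,0],[0,0,0,0]]

```text
t: 23.0
tool_pos: [0.5556, -0.0269, 0.0162]
tool_rot: [3.121, 0.362, -0.0]
contact_force: [0.2, 0.3, 0.6]
opening: -0.0002
```

>>> step_arm:
  moves:
    - [[0.02,-0.1,0,0],[0.02,-0.1,0,0],[0,0,0,0]]

```text
t: 23.25
tool_pos: [0.5559, -0.0284, 0.0162]
tool_rot: [-3.12, -0.362, 0.0]
contact_force: [-0.3, 2.3, 0.6]
opening: -0.0001
```

>>> step_arm:
  moves:
    - [[0.02,-0.1,0,0],[0.02,-0.1,0,0],[0,0,0,0]]

```text
t: 23.5
tool_pos: [0.5559, -0.0286, 0.0161]
tool_rot: [-3.116, -0.361, 0.001]
contact_force: [-1.0, 9.2, 2.5]
opening: -0.0001
```

>>> step_arm:
  moves:
    - [[0.03,-0.15,0,0],[0.03,-0.15,0,0],[0,0,0,0]]

```text
t: 23.75
tool_pos: [0.5559, -0.0286, 0.0162]
tool_rot: [-3.11, -0.36, 0.003]
contact_force: [-3.5, 18.3, 5.3]
opening: 0.0001
```

>>> step_arm:
  moves:
    - [[-0.1,0.5,0,0],[-0.2,1,0,0],[-0.5,2,0,0],[-0.5,2.5,0,0],[-0.5,3,2,0],[-0.5,3,3,0],[-0.5,3,3,0],[0,2,3,0],[0,0,0,0],[0,0,0,0]]

```text
t: 24.58
tool_pos: [0.5309, 0.1358, 0.1276]
tool_rot: [3.119, 0.365, 0.009]
contact_force: [0.7, -0.1, -0.3]
opening: 0.0002
```

```bash
python3 - <<'E'
from h import *
m=[]
for n,x,y,w,h,s in [("side",268,240,50,60,8),("top",305,170,50,60,8)]:
    im=viewer.get_image(n); cv2.imwrite(f"pics/{n}_6.png",im)
    m.append(cv2.resize(im[y:y+h,x:x+w],(w*s,h*s),interpolation=cv2.INTER_CUBIC))
cv2.imwrite("pics/c6.png",np.hstack(m))
a,b=(cv2.imread(f"pics/side_{k}.png")[250:282,285:312].astype(np.float32).mean(2) for k in(5,6))
print("knob shift px since first release",cv2.phaseCorrelate(a,b))
o=readout.get_obs(); print({k:np.round(o[k],4) for k in("t","tool_pos","contact_force","opening")})
E
```

```text
knob shift px since first release ((0.5108213442532783, 0.014344565334525328), 1.0044397353712056)
{'t': np.float64(24.6833), 'tool_pos': array([0.5286, 0.1343, 0.1238]), 'contact_force': array([-0.237 , -0.3167, -0.0685]), 'opening': np.float64(-0.0)}
```

View pics/c6.png

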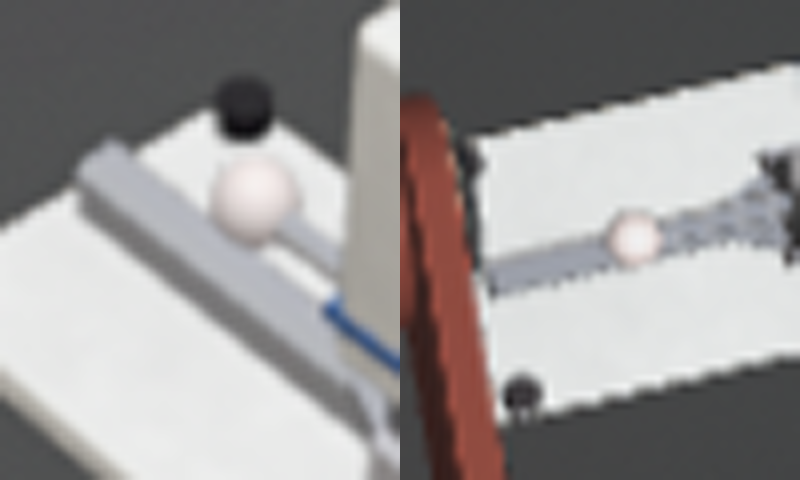

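```bash
python3 -c "
from h import *
a=atz('top',(333.8,199.5),.058);b=atz('top',(315.5,204.4),.032);print(np.linalg.norm((a-b)[:2]))
print(ctrl.finish_job())"
```

```text
0.06478554907283811
the job is handed in; nothing more can be done
None
```

The sled is on the rail and pushed home against the stop. I let go of it and handed the job in at about 24.7 s. I could not see the detent itself under the head, so that it clicked in is inferred from the forces below.

**What I did:** I picked the sled nearest the base, gripped its block, and set it astride the open bar with about 6 N of contact. I let go there; a picture put it about 124 mm short of home and centred on the rail. I then slid it in by the knob and let go again. The jar, crucible and wrench were never approached.

**Last checks:**
- **Seated home:** The sled snapped at about the same spot going forward and back, then met a hard stop. Pushing from behind the knob with shut fingers, up to 18 N, moved it no farther.
- **Position along the rail:** In the top picture the knob is about 65 mm from the rail's end, against 63 mm expected at home. The side picture put it 1 to 2 mm short of home. Both are within the camera error, but they disagree slightly.

**What disagreed:**
- **Finger height:** The fingertips really sat about 30 mm above the reported tool position. My first grasp closed just above the block without touching it, and I corrected for it from then on.
- **Detent force:** Pulling the sled back out of the snap took only about 4 N, less than the 12 N the description gives as the most it can take.

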